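# Centre the puzzle lighthouse on its plinth

### The arm

A 6-joint arm with a two-finger parallel gripper is mounted at the origin on the work surface. World frame = base frame: x ahead of the robot, y to its left, z up, the work surface at z = 0. Lengths are in mm, angles in rad, forces in N, time in s.
With the tool pointing down it reaches from about 275 to 725 mm from the base axis. Payload 15.9 kg.
Tool frame: the origin (TCP) lies on the centre line of the jaws, within the pads' length; the fingertips stand 11 mm ahead of it and the grasp point (between the pads) lies 8 mm behind it; z points along the fingers, y is the line along which they close (so a half turn about z gives the same grasp; the last joint's range is limited). The gripper opens to 85 mm and grips with 20 to 120 N. Pads are 22 mm wide; open, the fingers measure 114 mm over their backs; the gripper's body (76 mm by 85 mm) begins 54 mm behind the grasp point. The pads swing forward as they close: fully open they stand 13 mm farther back than shut.
Start: joints at [1.145, 0.213, -0.034, 1.323, 0, 1.571], TCP at [206.517, 455.342, 242.306] pointing down, gripper open.
Joint ranges: [-2.98, 2.98], [-0.74, 1.72], [-1.14, 1.35], [-2.1, 2.04], [-1.57, 1.44], [-3.14, 3.14]. Speed limits (rad/s): [1.89, 1.89, 2.39, 2.57, 3.14, 3.14].

### API

Orientations are given as [roll, pitch, yaw] about the fixed x, y, z axes, in that order (R = Rz(yaw) Ry(pitch) Rx(roll)).
In Python, from workcell import bot gives the robot as it stands. Calls block until the motion is done:
- bot.goto(position, orientation): joint-space move of the TCP to a pose.
- bot.move_linear(position, rotation=None, vel=150, stop_force=None): straight line of the TCP; rotation=None keeps the orientation; vel is the mean speed in mm/s. With stop_force (N) it stops when the force on the tool has changed by that much, and returns True; else False.
- bot.move_j(angles): joint-space move.
- bot.set_gripper(opening, squeeze=None): finger opening in mm; squeeze is the grip in N (None keeps the last); returns when the fingers have stopped.
- bot.pause(seconds).
- bot.ik(position, orientation): joint angles nearest the present ones, or None.
- bot.snapshot(name): name is "side" or "top" or "wrist"; returns the picture (384x512x3 uint8, red, green, blue); there is no depth.
- bot.calibration(name): a dict with "camera_matrix" (3x3 intrinsics, pixels), "k1" (the pictures are not rectified: a ray, as slopes to the right and down, at radius r is drawn at 1 + k1 r^2 times it, then the intrinsics apply), "R" (3x3) and "t" (3): a world point X has camera coordinates R X + t. Camera axes: x right, y down, z forward; pixel columns grow to the right and rows downward; lengths in mm; the calibration is good to about 2 mm. A picture is of the moment at which its call begins: read the wrist's pose just before it. calibration takes no time and is no camera call; for the wrist camera it gives the pose at the moment of the call.
A pose or a line that the arm cannot do raises bot.MotionError and nothing moves.
- bot.close_job(): hands the job in; it is judged then, once.
Readings, each from a call of its own:
- bot.current_time(): time.
- bot.current_joint_pos(): joint angles.
- bot.current_dq(): joint speeds.
- bot.current_joint_torque(): joint torques, N m.
- bot.current_tcp_pos(): TCP position.
- bot.current_eef_rot(): TCP orientation.
- bot.current_contact_force(): force on the tool from outside, world axes, zero at the start.
- bot.current_moment(): the same for the moment, N m.
- bot.current_grip_width(): finger opening in mm.
- bot.current_gripper_force(): force on a finger pad.
Only numpy, scipy, OpenCV 4.12 (cv2) and the standard library are available. Lean on these libraries where they do the work, as an engineer would, in place of code of your own. Each camera call takes 0.05 s, during which the arm holds its last target. There are 200 camera calls.

### The job

On the puzzle table the little blue-and-white lighthouse has been bumped off the middle of its round stone plinth. With the gripper's fingertips, tap or nudge it lightly at its foot until the foot stands wholly inside the brass ring in the middle of the plinth, upright, so that its glass dome can go over it later. It is wobbly: do not tip it, grip it, lift it or push it hard, and leave the plinth, the glass dome, the mug, the glue bottle and the brush where they are.

Things in the scene. Friction and masses are not known exactly. Their poses are not given: they have to be found in the camera images.
- lighthouse: loose layered wooden lighthouse, 60 g, round, 68 mm tall. Blue foot 36 mm across (the widest part) from 4 to 13 mm above its underside, tapering below to a flat sole 22 mm across; banded tower 28 to 20 mm across, gallery 27 mm across at 47 mm, yellow lantern, blue roof. Slides when pushed at the foot, tips when pushed on the tower. Origin: centre of its underside, z up its axis
- plinth: round dark green stone plinth, 92 mm across, 30 mm high, 0.55 kg, standing loose on the table; on its flat top a flush brass ring, concentric with it, 52 mm inside and 58 mm outside diameter. The lighthouse stands on its top. Origin at the centre of its underside, z up its axis; the centre of the ring lies 30 mm above the origin
- dome: clear glass dome standing empty on the table, 80 mm across, 110 mm high with its round glass knob on top; loose. Origin at the centre of its underside
- mug: empty blue ceramic mug, 80 mm across without its handle, 90 mm high, handle towards its +y; loose. Origin at the centre of its underside
- glue: white bottle of puzzle glue with orange cap, 48 mm across, 115 mm high; loose. Origin at the centre of its underside
- brush: flat glue brush lying on the table, wooden handle, 180 mm long along its x (bristles at +x), 42 mm wide, 20 mm high; loose. Origin at the middle of its length on its underside
- board: jigsaw board in a gilt frame lying fixed on the table, 664 mm along its x, 504 mm along its y, 12 mm high, nothing to be done with it. Origin at the centre of its underside

How it is judged (in metres and radians):
At the end, for the whole second after the job is handed in: The lighthouse stands upright (within 0.06 rad) and at rest on top of the plinth with its axis within 8 mm of the plinth's axis, so that its foot lies inside the brass ring; the plinth is flat on the table within 15 mm of where it was (horizontal distance between lighthouse and plinth below 0.008 m and angle between lighthouse's own z axis and vertical below 0.06 rad and z of lighthouse in the frame of plinth between 0.027 and 0.032 m and linear speed of lighthouse below 0.01 m/s and distance of plinth from where it was at the start of the episode below 0.015 m and angle between plinth's own z axis and vertical below 0.05 rad); the robot touches nothing.
It fails at once if the lighthouse is tipped (leans more than 0.35 rad) (angle between lighthouse's own z axis and vertical above 0.35 rad).
It fails at once if the lighthouse leaves the plinth: lifted by 8 mm or knocked off (z of lighthouse in the frame of plinth above 0.038 m or z of lighthouse in the frame of plinth below 0.024 m).
It fails at once if the lighthouse is gripped, pushed hard (more than 6 N) or knocked along (faster than 0.25 m/s) (contact force between the arm and lighthouse above 6 N or linear speed of lighthouse above 0.25 m/s).
It fails at once if the plinth is shifted by 15 mm or more (distance of plinth from where it was at the start of the episode above 0.015 m).
It fails at once if the glass dome, mug, glue bottle or brush is shifted by 20 mm or knocked over (distance of any of dome, mug, glue, brush from where it was at the start of the episode above 0.02 m or angle between any of dome, mug, glue's own z axis and vertical above 0.3 rad).
It also fails if it takes over 54 s, if anything falls off the work surface, if the arm or the gripper's body presses on something with over 40 N, if the wrist force passes 120 N, or if a joint passes its speed limit or range.

## Working session

There is one attempt and no reset: what is moved stays moved. The work goes in short steps, each a Python script; the robot and the scene stay as the last script left them, time stands still between calls to the robot, and variables do not carry over. Pictures are saved under pics/ and viewed, at most 10 in all, crops included, and the job is handed in when it is done.

```bash
mkdir -p pics; python3 - <<'E'
from workcell import bot
import cv2,numpy as np
ims=[bot.snapshot(n) for n in("top","side")]
cv2.imwrite("pics/a.png",cv2.resize(np.vstack(ims),None,fx=.78,fy=.78)[...,::-1]) 
for n,i in zip(("top","side"),ims):
    cv2.imwrite(f"pics/{n}.png",i[...,::-1]); c=bot.calibration(n); print(n,c)
print(bot.current_eef_rot(),bot.current_time())
E
```

```text
top {'camera_matrix': array([[380.79696752,   0.        , 255.38625388],
       [  0.        , 380.79696752, 191.38568253],
       [  0.        ,   0.        ,   1.        ]]), 'k1': -0.007673497508089056, 'R': array([[-0.0272748 , -0.99957636,  0.01015825],
       [-0.98726488,  0.0253428 , -0.15705352],
       [ 0.15672955, -0.01431249, -0.98753785]]), 't': array([-57.99594164, 629.74406354, 963.25417372])}
side {'camera_matrix': array([[452.98737192,   0.        , 257.52681162],
       [  0.        , 452.98737192, 189.57052865],
       [  0.        ,   0.        ,   1.        ]]), 'k1': -0.06545710001901787, 'R': array([[ 0.89780501, -0.44015376, -0.01451991],
       [-0.3328772 , -0.65666257, -0.67674739],
       [ 0.28833823,  0.61242055, -0.7360721 ]]), 't': array([-606.72712983,  220.85628626, 1195.34786208])}
[-3.14064106e+00 -1.12090144e-05  2.71576495e+00] 0.1
```

View pics/a.png

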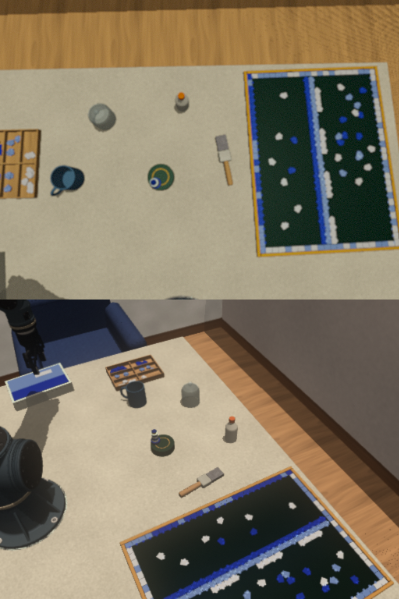

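Top: the plinth is at about (206,227) px full-res and the lighthouse is off towards the lower left, at about (197,233). Side: the plinth is at about (208,184). I'll localise these and look at enlarged crops.

```bash
cat > h.py <<'E'
from workcell import bot
import cv2,numpy as np
def ray2plane(c,px,z):
    K=c["camera_matrix"];d=(np.array(px,float)-K[:2,2])/[K[0,0],K[1,1]]
    u=d.copy()
    for _ in range(20):u=d/(1+c["k1"]*(u@u))
    D=c["R"].T@np.append(u,1);C=-c["R"].T@c["t"]
    return C+D*(z-C[2])/D[2]
def proj(c,P):
    q=(c["R"]@np.array(P,float).reshape(-1,3).T).T+c["t"];u=q[:,:2]/q[:,2:]
    u=u*(1+c["k1"]*(u**2).sum(1,keepdims=True))
    return u*c["camera_matrix"][0,0]+c["camera_matrix"][:2,2]
def circ(x,y,z,r,n=120):
    a=np.linspace(0,2*np.pi,n);return np.c_[x+r*np.cos(a),y+r*np.sin(a),a*0+z]
E
python3 - <<'E'
from h import *
t=bot.calibration("top");s=bot.calibration("side")
for n,c,px,z in(("plinth top",t,(206,227),30),("plinth side",s,(208,184),15),("glue",t,(232,130),60),("mug",t,(86,230),45),("dome",t,(130,150),60),("brush",t,(287,205),10)):print(n,ray2plane(c,px,z).round())
w=bot.calibration("wrist");p=bot.current_tcp_pos();print(w, -w["R"].T@w["t"]-p)
a=cv2.imread("pics/top.png")[195:260,165:250];b=cv2.imread("pics/side.png")[150:215,165:250]
cv2.imwrite("pics/b.png",np.vstack([cv2.resize(i,None,fx=4.5,fy=4.5,interpolation=2) for i in(a,b)]))
E
```

```text
plinth top [538.  60.  30.]
plinth side [542.  72.  15.]
glue [796. -16.  60.]
mug [538. 372.  45.]
dome [747. 258.  60.]
brush [ 594. -161.   10.]
{'camera_matrix': array([[269.16752356,   0.        , 256.11883011],
       [  0.        , 269.16752356, 192.71604623],
       [  0.        ,   0.        ,   1.        ]]), 'k1': -0.025230164281899864, 'R': array([[ 4.12666640e-01,  9.10881995e-01, -4.84743731e-04],
       [ 8.79881225e-01, -3.98484261e-01,  2.58880906e-01],
       [ 2.35616793e-01, -1.07258030e-01, -9.65909127e-01]]), 't': array([-499.89972624,  -34.35210796,  377.22182186])} [-58.78094368  27.00895237 131.12890968]
```

View pics/b.png

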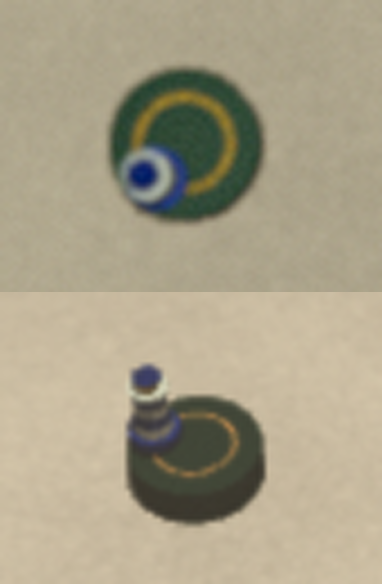

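The crops show the lighthouse foot at the plinth's lower-left edge, offset roughly (-20,+17) mm from the plinth centre at about (538,60). I'll move to a look pose behind the push line, with tool x along the push direction.

```bash
python3 - <<'E'
from h import *
import pickle
bot.set_gripper(16)
yaw=np.arctan2(-.65,.76)
for y in(yaw,):
    print(y,bot.ik([465,125,190],[np.pi,0,y]))
bot.goto([465,125,190],[np.pi,0,yaw])
c=bot.calibration("wrist");im=bot.snapshot("wrist")
pickle.dump(c,open("w1.pkl","wb"));cv2.imwrite("pics/w1.png",im[...,::-1])
print(bot.current_tcp_pos(),bot.current_grip_width(),bot.current_time(),-c["R"].T@c["t"], proj(c,[[538,60,30],[518,80,40]]),bot.current_contact_force())
E
```

```text
-0.7075416738544792 [ 0.26260908  0.19124572 -0.19422717  1.18532344  0.         -2.1714419 ]
[464.94908989 125.19019672 190.02014545] 15.947807280165978 3.9333 [515.55120514  82.46327265 321.1625744 ] [[258.68464884  88.35436112]
 [256.51361426 116.87399826]] [-0.13371181  0.10385026  0.13060434]
```

View pics/w1.png

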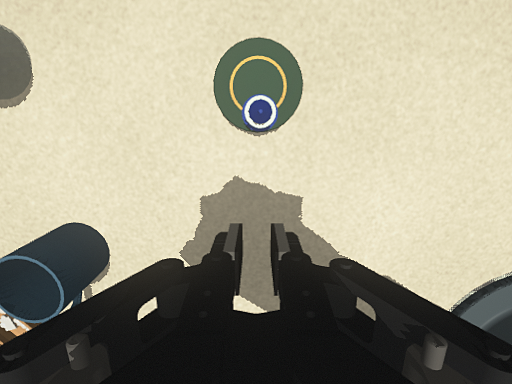

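The wrist view shows the ring centred at about (258,85) and the lighthouse roof at about (260,111). The fingers are at the bottom. Next I'll fit the colours.

```bash
cat >> h.py <<'E'
from scipy.optimize import least_squares
def fitc(P):
    f=lambda v:np.hypot(P[:,0]-v[0],P[:,1]-v[1])-v[2]
    return least_squares(f,[*P[:,:2].mean(0),25],loss="soft_l1",f_scale=1).x
def measure(im,c,guess=(538,60),half=50):
    "ring centre/radius and lighthouse from a wrist picture (RGB)"
    u,v=proj(c,[*guess,30])[0].astype(int);m=np.zeros(im.shape[:2],bool)
    m[max(0,v-half):v+half,max(0,u-half):u+half]=1
    r,g,b=[im[...,k].astype(int) for k in range(3)]
    ring=m&(r-b>70)&(r>130)
    # only yellow surrounded by green plinth
    h=cv2.cvtColor(im,cv2.COLOR_RGB2HSV)[...,0]; s=cv2.cvtColor(im,cv2.COLOR_RGB2HSV)[...,1]
    ys,xs=np.nonzero(ring);R=fitc(np.array([ray2plane(c,p,30) for p in zip(xs,ys)]))
    blue=m&(b-r>35)&(b-g>25);white=m&(r>200)&(b>200)&(abs(r-b)<25)
    n,l,st,ce=cv2.connectedComponentsWithStats(white.astype(np.uint8));
    return R,blue,white,len(xs)
E
python3 - <<'E'
from h import *
import pickle
c=pickle.load(open("w1.pkl","rb"));im=cv2.imread("pics/w1.png")[...,::-1].copy()
R,bl,wh,n=measure(im,c);print("ring",R,n)
for nm,m in(("blue",bl),("white",wh)):
    y,x=np.nonzero(m);print(nm,len(x),x.min(),x.max(),y.min(),y.max(),np.median(x),np.median(y))
print("roof",ray2plane(c,(260.5,111),98),"gallery",ray2plane(c,(260,111.5),77))
o=cv2.resize(im[30:145,200:315],None,fx=5,fy=5,interpolation=2)
cv2.imwrite("pics/w1c.png",o[...,::-1])
E
```

```text
ring [540.30380122  59.40549269  27.42398996] 449
blue 635 242 277 94 130 260.0 112.0
white 290 245 275 96 127 259.5 110.5
roof [518.86900175  75.16456587  98.        ] gallery [519.14463882  75.07948889  77.        ]
```

View pics/w1c.png

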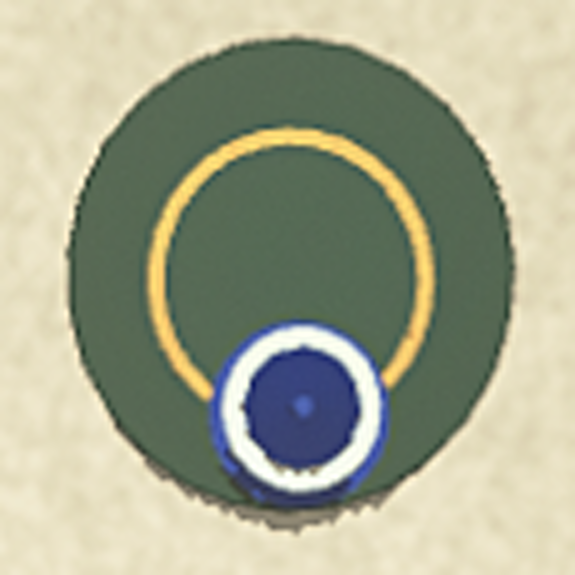

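The ring fits at (540.3,59.4) with r=27.4, against 27.5 expected. The lighthouse is at (519,75), offset 26.4 mm. I'll probe the fingertip height on the table behind the plinth, then approach to just short of contact.

```bash
python3 - <<'E'
from h import *
import pickle
ring=np.array([540.3,59.4]);L=np.array([519.,75.1]);d=ring-L;d/=np.hypot(*d);yaw=np.arctan2(d[1],d[0])
P=L-52*d;o=[np.pi,0,yaw]
bot.goto([*P,120],o)
bot.move_linear([*P,40],vel=100)
hit=bot.move_linear([*P,4],vel=14,stop_force=3)
zt=bot.current_tcp_pos()[2];print("touch",hit,zt)
Z=zt+36.5
bot.move_linear([*P,Z],vel=60)
Q=L-33*d;bot.move_linear([*Q,Z],vel=25)
pickle.dump((ring,d,yaw,Z),open("st.pkl","wb"))
c=bot.calibration("wrist");im=bot.snapshot("wrist");pickle.dump(c,open("w2.pkl","wb"));cv2.imwrite("pics/w2.png",im[...,::-1])
print(bot.current_tcp_pos(),Q,bot.current_time(),bot.current_contact_force(),proj(c,[[*L,43],[*ring,30],[*L,98]]))
E
```

```text
touch True 11.269337207616266
[492.31861221  94.74975688  47.75655161] [492.43629231  94.6798221 ] 8.825 [-0.00124922  0.48659536 -0.94176381] [[256.8261472  186.34351651]
 [256.80755839 133.12070862]
 [257.33806452 226.92383452]]
```

View pics/w2.png

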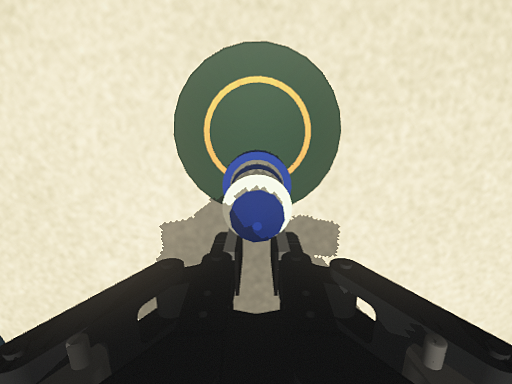

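The view shows the foot centred on the gap between the fingertips, with the ring at (257,131) and the foot at (257,180). Everything lies in line, so I'll push slowly to about 10 mm short and check.

```bash
python3 - <<'E'
from h import *
import pickle
ring,d,yaw,Z=pickle.load(open("st.pkl","rb"))
P=ring-37*d
print(bot.move_linear([*P,Z],vel=10,stop_force=3))
c=bot.calibration("wrist");im=bot.snapshot("wrist");pickle.dump(c,open("w3.pkl","wb"));cv2.imwrite("pics/w3.png",im[...,::-1])
R,bl,wh,n=measure(im,c,ring,100);print("ring",R,n)
print(bot.current_tcp_pos(),bot.current_time(),bot.current_contact_force(),proj(c,[[*(ring-9.9*d),43],[*ring,30]]))
# predicted outline of foot if 9.9 mm short
L=ring-9.9*d
for q,col in((circ(*L,43,18),(0,255,0)),(circ(*ring,30,26),(255,0,0))):
    cv2.polylines(im,[proj(c,q).round().astype(int)],True,col,1)
cv2.imwrite("pics/w3o.png",cv2.resize(im[40:280,130:390],None,fx=2.3,fy=2.3)[...,::-1])
E
```

```text
False
ring [540.37577955  59.27756701  27.45331374] 1341
[510.50401222  81.37150923  47.79830597] 11.275 [ 0.56860545  0.74952639 -0.84087782] [[256.89675274 197.38062623]
 [256.84394045 174.05555312]]
```

View pics/w3o.png

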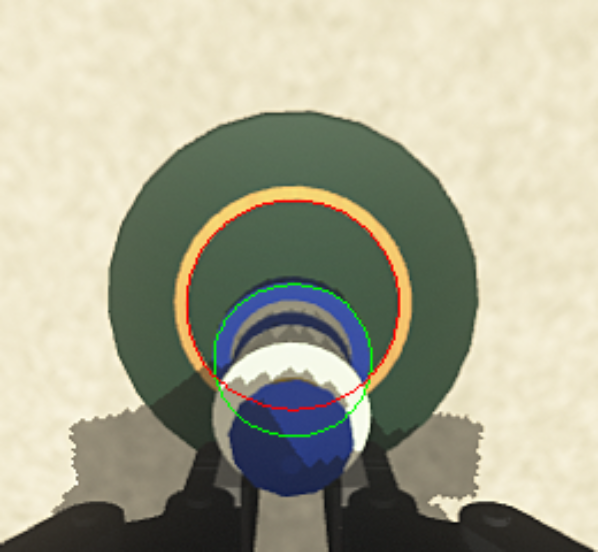

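The ring has not moved. The foot is upright, centred, and within about 1 mm of the prediction. I'll push the remaining ~9 mm, back off, and check.

```bash
python3 - <<'E'
from h import *
import pickle
ring,d,yaw,Z=pickle.load(open("st.pkl","rb"))
print(bot.move_linear([*(ring-28*d),Z],vel=8,stop_force=3))
bot.pause(.3)
bot.move_linear([*(ring-34*d),Z],vel=10)
bot.move_linear([*(ring-75*d),Z],vel=50)
bot.move_linear([*(ring-75*d),170],vel=100)
c=bot.calibration("wrist");im=bot.snapshot("wrist");cv2.imwrite("pics/w4.png",im[...,::-1])
R,bl,wh,n=measure(im,c,ring,60);print("ring",R,n)
y,x=np.nonzero(bl);print("foot",ray2plane(c,((x.min()+x.max())/2,(y.min()+y.max())/2),40),x.min(),x.max(),y.min(),y.max())
print(bot.current_tcp_pos(),bot.current_time(),bot.current_contact_force())
for q,col in((circ(*R[:2],43,18),(0,255,0)),(circ(*R[:2],30,26),(255,0,0)),(circ(*R[:2],98,1.5),(255,0,0))):
    cv2.polylines(im,[proj(c,q).round().astype(int)],True,col,1)
u,v=proj(c,[*ring,30])[0].astype(int)
cv2.imwrite("pics/w4o.png",cv2.resize(im[max(0,v-65):v+65,u-65:u+65],None,fx=4.5,fy=4.5)[...,::-1])
E
```

```text
False
ring [540.31041324  59.37088857  27.40259322] 627
foot [540.56804786  59.3918702   40.        ] 237 275 90 130
[479.62510269 103.83078852 169.45256532] 15.9917 [1.28756281 0.10096594 0.68793192]
```

View pics/w4o.png

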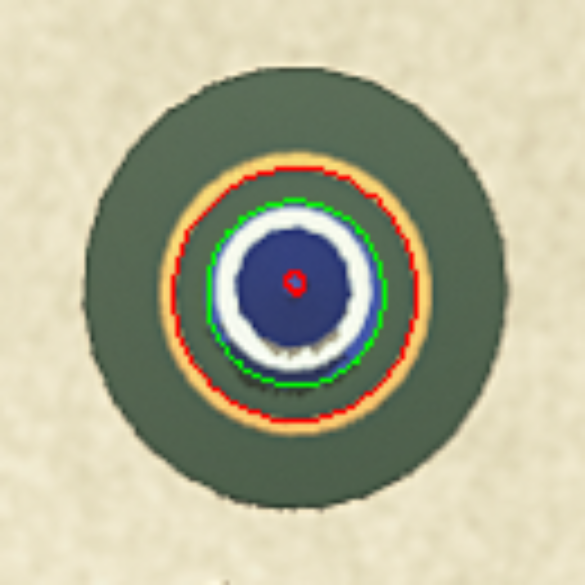

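The foot is centred in the ring to within about 1 mm. The lighthouse is upright, with its roof tip on the predicted point, and the arm is clear.

```bash
python3 -c "
from workcell import bot
print(bot.close_job())"
```

```text
the job is handed in; nothing more can be done
None
```

I handed the job in at about 16 s of the 54 s allowed: in the last wrist picture the lighthouse stood upright with its foot wholly inside the brass ring, about 1 mm off centre, with the plinth unmoved and the arm clear.

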